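# Weigh a glaze tub on the hand spring scale

## Task

Weigh the lidded glaze tub: take the hand scale off its hanger, hook it under the tub's wire bail, bring the bail upright over the tub and lift gently until the tub hangs just clear of the bench, by about a centimetre, level and still, for about two seconds so that the weight can be read. Then set the tub softly down where it stood, unhook it and hang the scale back in its hanger. Lift the tub by the scale alone, never press down on it, tip it over or pull the scale to the end of its travel, and leave the mug, bottle and mould alone.

Things in the scene. Friction and masses are not known exactly. Their poses are not given: they have to be found in the camera images.
- scale: Hand spring scale, 190 g, hanging hook down in the hanger. Origin: middle of its black grip bar (18 mm thick along x, 100 mm long along y, 20 mm tall, flat sides). z points up along the scale, x the way the hook's tip points. Under the bar, on a neck (10 x 24 mm), is a flat case with a pointer: 14 mm in x, 44 mm in y, 24 to 112 mm below the origin; the draw rod with the hook comes out below.
- hook (a point): Inside bottom of the scale's hook, where a hooked wire bears; 157.5 mm straight below the grip's middle when unloaded. The hook is a J of 5 mm wire in the scale's x-z plane: shank centre 10 mm to -x, tip centre 10.5 mm to +x, 15 mm between. Underside 5 mm below this point, top of tip 11 mm above it; over the tip the mouth is open up to 30 mm above this point.
- draw (a joint): How far the hook is drawn out of the scale's case, m: 0 unloaded (on its stop), end of travel 0.066 (about 1 kg). Spring 150 N/m, lightly damped, about 0.1 N friction: reading about load / (150 N/m). It gives only downward: a hook pushed down on something is rigid.
- tub: White plastic glaze tub with a lid, loose on the bench, of unknown weight (0.27 to 0.87 kg in all). Wall 98 mm, lid 110 mm in diameter; flat lid top 66 mm above the underside. Origin: middle of its underside, z up. The bail's ears lie on the tub's y axis, 54 mm above the underside.
- bail (a joint): Angle of the tub's wire bail, rad: 0 upright over the tub, positive leans to the tub's +x side; it starts leaning 0.5 to 0.95 and stays where it is left (stiff ears, 0.03 N m; free to swing either way). Half-circle of 5 mm steel wire, radius 60 mm (wire centre) about the line through the ears.
- bail_top (a point): Wire centre at the top of the bail's arc, 60 mm from the ears' line; the wire here runs along the tub's y axis.
- hanger: Steel bench stand, fixed: base plate 145 x 120 x 10 mm, a post 80 mm to the -x side of the origin, and from its top (a crossbar level with the bar) two 8 mm round prongs reaching along +x at y = -36 and +36 mm; the scale's case hangs between them and its bar lies across them. Origin: on the bench, under the seat.
- seat (a point): Where the scale's origin lies when it hangs, 186.5 mm above the bench. Each prong is flat here for 24 mm (hanger x), with sloping shoulders 14 mm high on both sides: the bar lifts straight up over them, then leaves by the open +x side (the case hangs between the prongs); it goes back the same way, bar parallel to the hanger's y.
- table: The bench, its top at height 0. Origin at the middle of its top.
- mug: Bystander: raw clay mug, 76 mm across, 78 mm tall, on a round banding wheel (180 mm across, top 76 mm above the bench). Origin: middle of its underside.
- bottle: Bystander: green bottle, 72 mm across, 240 mm tall. Origin: middle of its underside.
- mould: Bystander: white plaster mould block, 110 x 130 x 55 mm. Origin: middle of its underside.
Not all that is in view belongs to the job. There is more than one size of the scale; the one meant has the size given above.

How it is judged:
By the outcome, as a careful person would: the job done as asked, in the order asked, and still so for the second after the job is handed in, with the robot touching nothing.
It also fails if it takes over 72 s, if anything falls off the work surface, if the arm or the gripper's body presses on something with over 40 N, if the wrist force passes 120 N, or if a joint passes its speed limit or range.

## Robot

A 6-joint arm with a two-finger parallel gripper is mounted at the origin on the work surface. World frame = base frame: x ahead of the robot, y to its left, z up, the work surface at z = 0. Lengths are in m, angles in rad, forces in N, time in s.
With the tool pointing down it reaches from about 0.425 to 0.95 m from the base axis. Payload 3.5 kg.
Tool frame: the origin (TCP) lies between the finger pads; the fingertips stand 17 mm ahead of it and the grasp point (between the pads) lies 2 mm behind it (ctrl.tip_reach is the distance from the TCP to the fingertips, in m); z points along the fingers, y is the direction in which the jaws open and shut (so a half turn about z gives the same grasp; the last joint's range is limited). The gripper opens to 85 mm and grips with 20 to 120 N. Pads are 22 mm wide; open, the fingers measure 114 mm over their backs; the gripper's body (76 mm by 85 mm) begins 54 mm behind the grasp point. The pads swing forward as they close: fully open they stand 13 mm farther back than shut.
Start: joints at [1.033, 0.286, 1.577, -0, 1.279, -0.15], TCP at [0.255, 0.625, 0.248] pointing down, gripper open.
Joint ranges: [-2.77, 2.77], [-0.9, 2.22], [0.21, 2.48], [-1.53, 4.67], [0.24, 2.81], [-2.84, 2.84]. Speed limits (rad/s): [2.79, 2.79, 3.14, 3.14, 3.14, 3.14].

## Interface

Orientations are given as a unit quaternion [x, y, z, w].
In Python, from plant import monitor, imaging, workorder, ctrl gives the robot as it stands.
- The arm moves only by the tool send_rows, never from a script. Its argument "rows" is a list of rows, each a list of 4 numbers: the shift along the world's x, y, z normalised to -1 to 1, where 1 is 0.3 m, then the turn about the world's z normalised to -1 to 1, where 1 is 360 degrees. A call has 1 to 20 rows; each row is the pose to reach, as a shift and turn from the pose commanded when the call began, turning the shorter way round; what a row does not reach only later rows make up. A row lasts 1/8 s, in which the tool goes at most 62.5 mm and 10.7 degrees, less where a joint would pass 70% of its speed; a pose out of reach is approached as far as the arm can. A call with a number of a shift or a turn outside -1 to 1 is refused whole. A call with a gripper value outside its range is refused whole. "jaw" is the closure, from 0 (fully open) to 1 (shut), set as the call begins (left out, the last holds). The fingers move at their own pace and stop on an object; "newtons" is the grip in N (left out, the last holds). Time passes only in rows, so rows that repeat a pose let the fingers close. It gives the time, the measured TCP pose, the force and the opening at its end, in the units of the state.
- monitor.get_state(): the state, without advancing time (a new reading comes with each control period).
- imaging.read_camera(name): name is "scene" or "top"; returns the picture (384x512x3 uint8, red, green, blue); there is no depth.
- imaging.calibration(name): a dict with "intrinsics" (3x3 intrinsics, pixels), "dist_coeffs" ([k1, k2, p1, p2, k3] as OpenCV has them; the pictures are not rectified), "cam_to_world" (4x4, takes a point from camera to world coordinates). Camera axes: x right, y up, looking along -z (the intrinsics and any distortion apply to the point x, -y, -z); pixel columns grow to the right and rows downward; lengths in m; the calibration is good to about 2 mm. A picture is of the moment at which its call begins. calibration takes no time and is no camera call.
- workorder.sign_off(): hands the job in, once; it reports no verdict.
The state is a dict: "time": time; "qpos": joint angles; "dq": joint speeds; "joint_efforts": joint torques, N m; "eef_pos": TCP position; "tcp_rot": TCP orientation; "contact_force": force on the tool from outside, world axes, zero at the start; "wrist_torque": the same for the moment, N m; "opening": opening from 0.0 (shut) to 1.0 (fully open).
Only numpy, scipy, OpenCV 4.12 (cv2) and the standard library are available. Lean on these libraries where they do the work, as an engineer would, in place of code of your own. Each camera call takes 0.05 s, during which the arm holds its last target.

## Working session

There is one attempt and no reset: what is moved stays moved. The work goes in short steps, Python scripts to look and compute and a tool call to move; the robot and the scene stay as the last step left them, time stands still between calls to the robot, and variables do not carry over. Pictures are saved under pics/ and viewed, and the job is handed in when it is done.

Besides the shell and the picture viewer there is one more tool, called after "Request:" as a command line: name --pt "numbers of a row" for each row, then --argument value for the rest. send_rows: Moves the arm, as the interface text tells. Scaled input: -1 to 1 covers 0.3 m each way for a shift and 360 degrees each way for a turn. Its arguments: {"type":"object","properties":{"rows":{"type":"array"},"jaw":{"type":"number"},"newtons":{"type":"number"}},"required":["rows"]}

```bash
ls; mkdir -p pics
cat > h.py <<'E'
import numpy as np, cv2
from plant import monitor, imaging, workorder, ctrl
def snap(n,f):
    im=imaging.read_camera(n); cv2.imwrite('pics/'+f+'.png',im[:,:,::-1]); return im
def ray(n,u,v):
    c=imaging.calibration(n);K=np.array(c['intrinsics']);d=np.array(c['dist_coeffs']);T=np.array(c['cam_to_world'])
    p=cv2.undistortPoints(np.array([[[u,v]]],float),K,d)[0,0]
    r=T[:3,:3]@np.array([p[0],-p[1],-1.]);return T[:3,3],r/np.linalg.norm(r)
def onz(n,u,v,z):
    o,r=ray(n,u,v);return o+r*(z-o[2])/r[2]
def tri(a,b):
    (o1,r1),(o2,r2)=ray('scene',*a),ray('top',*b)
    s=np.linalg.lstsq(np.c_[r1,-r2],o2-o1,rcond=None)[0]
    p,q=o1+s[0]*r1,o2+s[1]*r2
    return (p+q)/2,np.linalg.norm(p-q)
def proj(n,P):
    c=imaging.calibration(n);K=np.array(c['intrinsics']);d=np.array(c['dist_coeffs']);T=np.array(c['cam_to_world'])
    q=(np.atleast_2d(P)-T[:3,3])@T[:3,:3]; q=q*[1,-1,-1]
    return cv2.projectPoints(q,np.zeros(3),np.zeros(3),K,d)[0][:,0]
def crop(im,f,u0,v0,u1,v1,k):
    cv2.imwrite('pics/'+f+'.png',cv2.resize(im[v0:v1,u0:u1,::-1],None,fx=k,fy=k,interpolation=cv2.INTER_CUBIC))
E
python3 - <<'E'
from h import *
a=snap('scene','s0');b=snap('top','t0')
np.save('s0',a);np.save('t0',b)
print(monitor.get_state())
for n in('scene','top'):
    c=imaging.calibration(n);print(np.round(c['cam_to_world'],3),c['intrinsics'],c['dist_coeffs'])
E
```

```text
pics
{'time': 0.1, 'qpos': array([ 1.03300067e+00,  2.87117802e-01,  1.57803948e+00,  9.41276804e-06,
        1.27862442e+00, -1.49994076e-01]), 'dq': array([ 0.00099466,  0.00082377, -0.00567924, -0.00045655,  0.00200369,
        0.00099323]), 'joint_efforts': array([ 7.64574070e-04, -4.07294726e+01, -2.93701798e+01, -1.53684323e-04,
        3.44086795e-03, -1.55139270e-05]), 'eef_pos': array([0.25492768, 0.62439801, 0.24705351]), 'tcp_rot': array([ 1.92689258e-01,  9.81259217e-01, -1.02891863e-03, -3.73267314e-04]), 'contact_force': array([ 0.58443345, -0.65579069,  0.34070097]), 'wrist_torque': array([ 0.01904506,  0.05269629, -0.020388  ]), 'opening': 0.9959831088058425}
[[ 0.371 -0.673  0.64   1.124]
 [ 0.929  0.253 -0.272 -0.272]
 [ 0.021  0.695  0.719  0.865]
 [ 0.     0.     0.     1.   ]] [[368.47240517   0.         254.2219281 ]
 [  0.         368.47240517 189.8108096 ]
 [  0.           0.           1.        ]] [-0.0525144  0.         0.         0.         0.       ]
[[-0.044  0.973 -0.227  0.19 ]
 [-0.999 -0.044  0.007 -0.005]
 [-0.003  0.227  0.974  1.489]
 [ 0.     0.     0.     1.   ]] [[450.12076946   0.         255.14762191]
 [  0.         450.12076946 185.69284426]
 [  0.           0.           1.        ]] [-0.1419551  0.         0.         0.         0.       ]
```

View pics/s0.png

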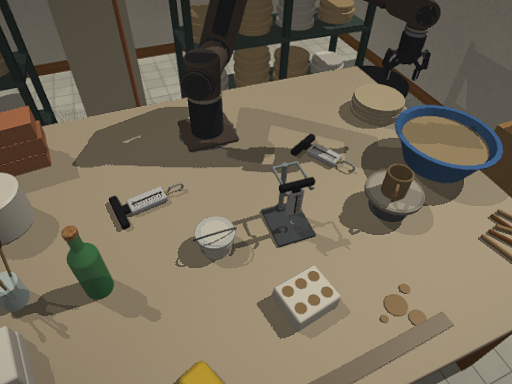

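View pics/t0.png

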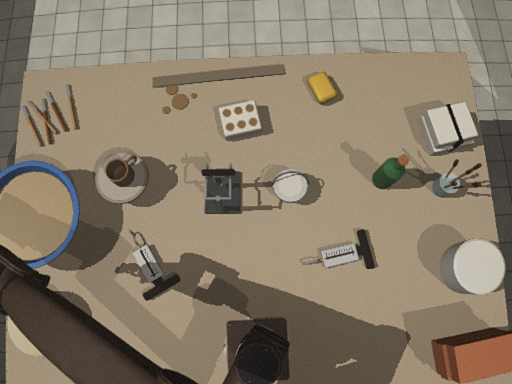

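Run:
```python
from h import *
a=np.load('s0.npy');b=np.load('t0.npy')
crop(a,'s0c',180,140,340,270,5);crop(b,'t0c',170,140,330,230,5)
```

```text
(no output)
```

View pics/s0c.png

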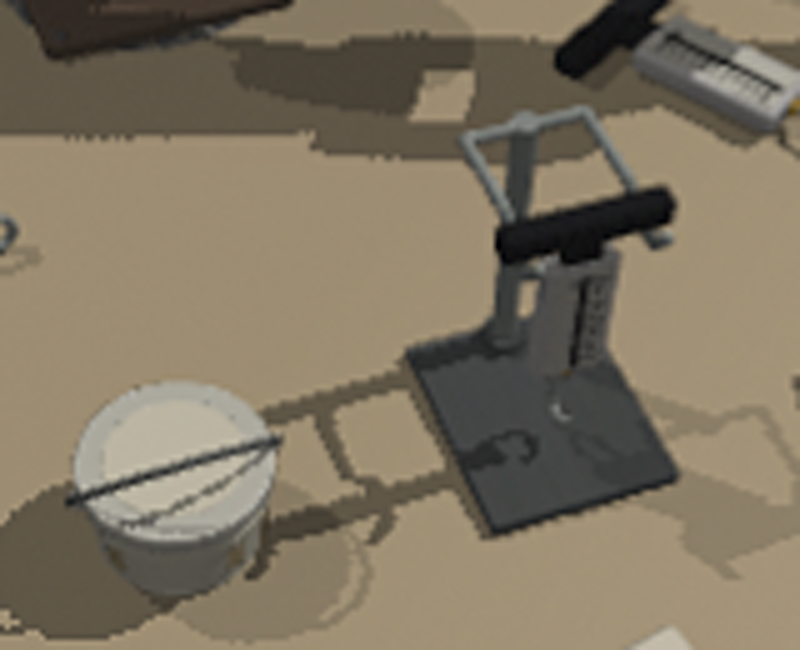

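View pics/t0c.png

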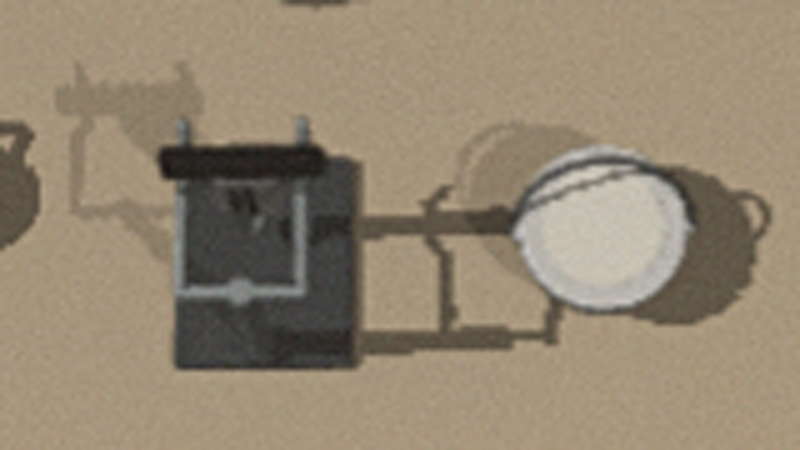

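Run:
```python
from h import *
a=np.load('s0.npy');b=np.load('t0.npy')
crop(a,'s1',186,205,246,265,12);crop(b,'t1',262,162,322,212,12);crop(a,'s2',270,165,330,225,10);crop(b,'t2',195,160,245,215,12)
# bar masks
for n,im,(u0,v0,u1,v1) in(('scene',a,(275,170,325,205)),('top',b,(198,164,242,182))):
    m=np.zeros(im.shape[:2],np.uint8);m[v0:v1,u0:u1]=(im[v0:v1,u0:u1].max(2)<32)
    k,l,s,c=cv2.connectedComponentsWithStats(m);i=1+s[1:,4].argmax()
    pts=np.argwhere(l==i)[:,::-1].astype(np.float32)
    r=cv2.minAreaRect(pts);print(n,s[i],r,c[i])
    for z in(.1865,.1965):print(z,onz(n,*r[0],z))
    x=pts-pts.mean(0);w=np.linalg.svd(x,full_matrices=0)[2][0];t=x@w;e=[pts.mean(0)+w*t.min(),pts.mean(0)+w*t.max()]
    E=[onz(n,*p,.1865) for p in e];d=E[1]-E[0];print(e,E,np.linalg.norm(d),np.degrees(np.arctan2(d[1],d[0])))
```

```text
scene [279 178  36  15 273] ((296.778076171875, 186.20504760742188), (10.493444442749023, 35.90256881713867), 77.00537872314453) [296.1025641  185.28571429]
0.1865 [0.54704768 0.09219355 0.1865    ]
0.1965 [0.5555529  0.08682028 0.1965    ]
[array([313.8956 , 180.60327], dtype=float32), array([279.19357, 189.73553], dtype=float32)] [array([0.54431437, 0.14403875, 0.1865    ]), array([0.54256408, 0.04402737, 0.1865    ])] 0.1000266934898687 -91.0026272734669
top [203 173   1   2   2] ((203.0, 173.5), (1.0, 0.0), -90.0) [203.  173.5]
0.1865 [0.53768349 0.14046305 0.1865    ]
0.1965 [0.53501318 0.13934676 0.1965    ]
[array([203., 173.], dtype=float32), array([203., 174.], dtype=float32)] [array([0.53923373, 0.14043632, 0.1865    ]), array([0.5361341 , 0.14048983, 0.1865    ])] 0.0031000875313727913 179.01096076727788
```

View pics/s1.png

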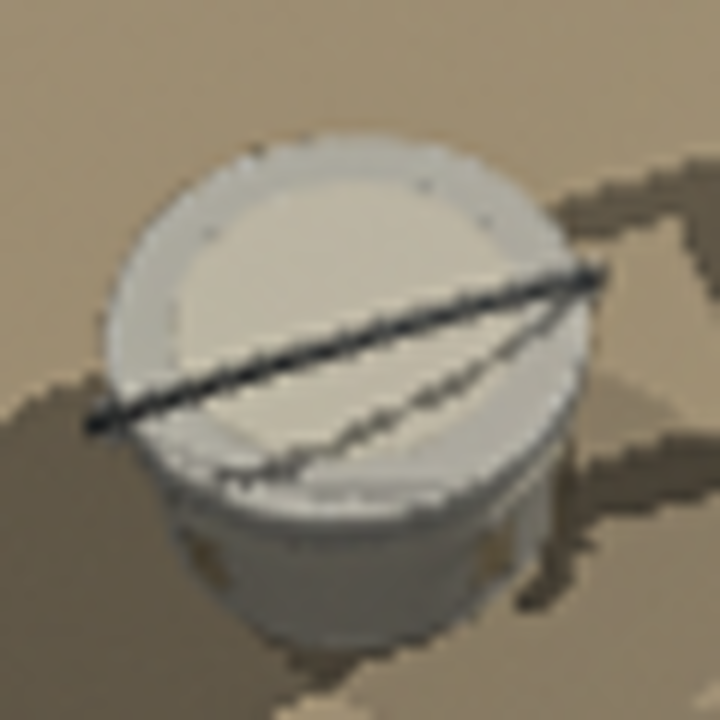

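View pics/t1.png

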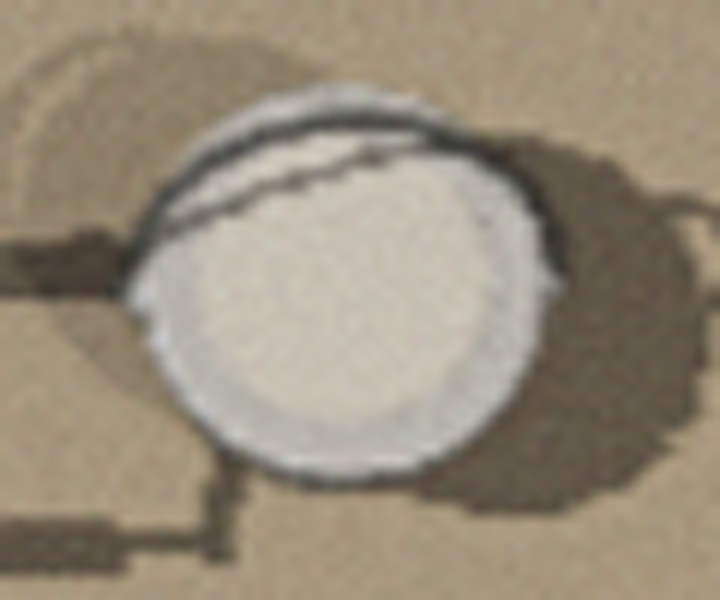

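View pics/s2.png

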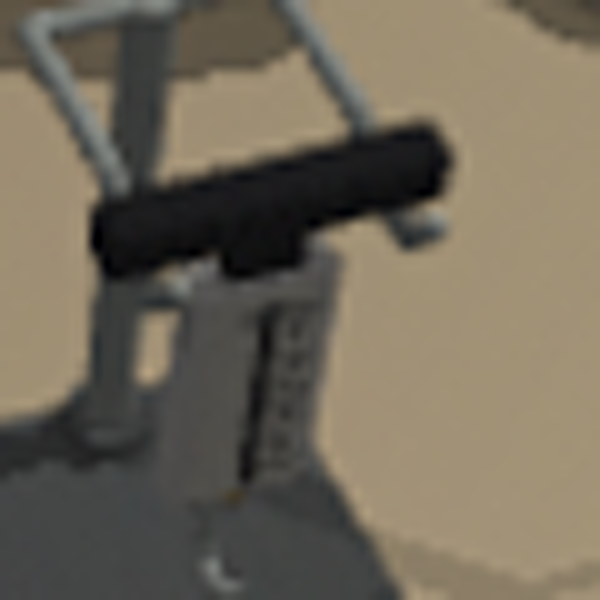

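View pics/t2.png

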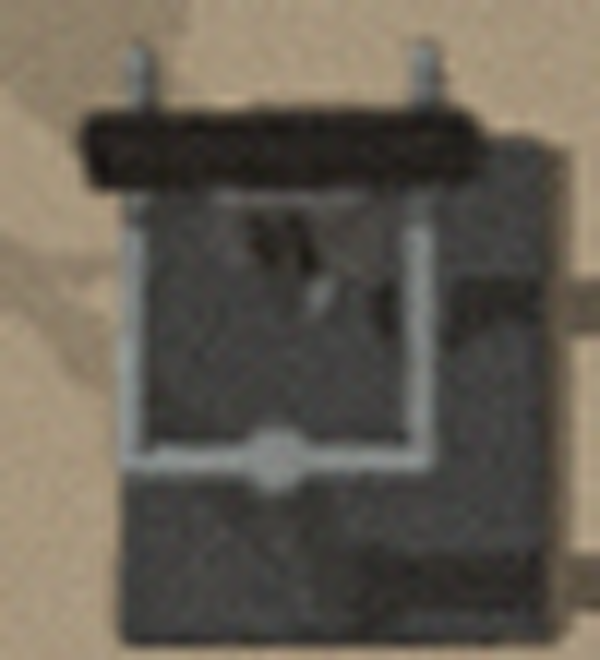

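```bash
cat >> h.py <<'E'
def c2p(u,v,u0,v0,k): return ((u+.5)/k-.5+u0,(v+.5)/k-.5+v0)
E
python3 - <<'E'
from h import *
S2=lambda u,v:c2p(u,v,270,165,10);T2=lambda u,v:c2p(u,v,195,160,12);S1=lambda u,v:c2p(u,v,186,205,12);T1=lambda u,v:c2p(u,v,262,162,12)
f=lambda n,p,z:np.round(onz(n,*p,z),4)
print('bar tri',tri(S2(272,200),T2(280,148)))
print('top +x edge',f('top',T2(85,112),.1965),f('top',T2(472,112),.1965),'-x low edge',f('top',T2(95,188),.1765),f('top',T2(468,188),.1765))
print('scene ends',f('scene',S2(96,240),.1865),f('scene',S2(445,158),.1865))
# crossbar corners height .1865
for p in((135,462),(423,462),(275,460),(140,45),(425,45)):print('prong',p,f('top',T2(*p),.1865))
print('plate',f('top',T2(122,640),.01),f('top',T2(555,632),.01))
# lid ellipse
print('lid top',f('top',T1(345,82),.066),f('top',T1(345,475),.066),f('top',T1(130,290),.06),f('top',T1(555,285),.06))
print('lid scene',f('scene',S1(345,132),.066),f('scene',S1(345,522),.066),f('scene',S1(105,330),.066),f('scene',S1(592,330),.066))
b=np.load('t0.npy')
m=((b.min(2)>125)).astype(np.uint8)
k,l,s,c=cv2.connectedComponentsWithStats(m)
print([ (s[i],c[i]) for i in range(1,k) if s[i,4]>300])
E
```

```text
bar tri (array([0.54081608, 0.09554234, 0.18557238]), np.float64(0.0004203645834581108))
top +x edge [0.5495 0.1432 0.1965] [0.545  0.047  0.1965] -x low edge [0.5351 0.1433 0.1765] [0.5308 0.0495 0.1765]
scene ends [0.5386 0.0457 0.1865] [0.5436 0.1449 0.1865]
prong (135, 462) [0.4622 0.1335 0.1865]
prong (423, 462) [0.4591 0.0625 0.1865]
prong (275, 460) [0.4612 0.0989 0.1865]
prong (140, 45) [0.569  0.1302 0.1865]
prong (425, 45) [0.5657 0.0586 0.1865]
plate [0.4488 0.157  0.01  ] [0.4458 0.0365 0.01  ]
lid top [ 0.5742 -0.1326  0.066 ] [ 0.465  -0.1258  0.066 ] [ 0.52   -0.0711  0.06  ] [ 0.5161 -0.1868  0.06  ]
lid scene [ 0.4671 -0.1135  0.066 ] [ 0.5729 -0.1468  0.066 ] [ 0.5036 -0.1816  0.066 ] [ 0.5426 -0.0789  0.066 ]
[(array([  29,    0,   99,   69, 5334], dtype=int32), array([78.71897263, 33.12354706])), (array([ 125,    0,   78,   63, 4226], dtype=int32), array([163.59536204,  30.41552295])), (array([  203,     0,   271,    59, 12836], dtype=int32), array([329.07237457,  25.92217202])), (array([459,  41,  25,  22, 331], dtype=int32), array([470.54984894,  50.8429003 ])),
[... 256 characters left out ...]
), (array([427, 106,  32,  39, 746], dtype=int32), array([442.39946381, 124.8766756 ])), (array([ 97, 167,  45,  34, 619], dtype=int32), array([114.62358643, 187.8723748 ])), (array([273, 173,  35,  29, 737], dtype=int32), array([290.40569878, 187.01085482])), (array([ 142,  203,  203,   92, 3972], dtype=int32), array([252.68831823, 242.49874119])), (array([ 453,  238,   52,   57, 2286], dtype=int32), array([478.54461942, 266.08180227])), (array([321, 242,  38,  26, 507], dtype=int32), array([339.30571992, 254.94477318])), (array([136, 294,  58,  33, 432], dtype=int32), array([166.10416667, 306.08796296])), (array([  7, 317,  36,  41, 494], dtype=int32), array([ 20.90688259, 340.13360324]))]
```

Run:
```python
from h import *
S1=lambda u,v:c2p(u,v,186,205,12);T1=lambda u,v:c2p(u,v,262,162,12)
o,r1=ray('scene',*S1(95,424));_,r2=ray('scene',*S1(598,277));_,r3=ray('scene',*S1(345,345))
n=np.cross(r1,r2);n/=np.linalg.norm(n);print('n',n,'mid offset',n@r3*.9)
P=[]
for p in((138,260),(160,215),(200,172),(260,138),(305,123),(350,119),(400,122),(440,134),(490,160),(530,200),(557,255)):
    q,d=ray('top',*T1(*p));x=q+d*(n@(o-q))/(n@d);P.append(x);print(p,np.round(x,4))
# apex with wire at radius 60 about ears' line, for several yaw; top-ray for (350,119)
c=np.array([.520,-.130,.054])
for yaw in(0,-3,3):
  a=np.radians(yaw);X=np.array([np.cos(a),np.sin(a),0]);Y=np.array([-X[1],X[0],0])
  for x in P[3:8]:
    d=x-c;print(yaw,np.round([d@X,d@Y,d[2]],4),'rad',np.round(np.linalg.norm(d),4),'lean',np.round(np.arctan2(d@X,d[2]),3))
```

```text
n [ 0.80135725 -0.00407983 -0.59817214] mid offset -0.0011578424570002465
(138, 260) [ 0.5273 -0.0735  0.064 ]
(160, 215) [ 0.5365 -0.0795  0.0765]
(200, 172) [ 0.5451 -0.0902  0.088 ]
(260, 138) [ 0.5515 -0.1062  0.0967]
(305, 123) [ 0.5541 -0.1182  0.1003]
(350, 119) [ 0.5545 -0.1302  0.1009]
(400, 122) [ 0.5535 -0.1436  0.0996]
(440, 134) [ 0.5506 -0.1544  0.0959]
(490, 160) [ 0.5448 -0.1682  0.0882]
(530, 200) [ 0.5361 -0.1796  0.0766]
(557, 255) [ 0.5243 -0.1878  0.0608]
0 [0.0315 0.0238 0.0427] rad 0.0581 lean 0.635
0 [0.0341 0.0118 0.0463] rad 0.0587 lean 0.635
0 [ 0.0345 -0.0002  0.0469] rad 0.0583 lean 0.634
0 [ 0.0335 -0.0136  0.0456] rad 0.0582 lean 0.633
0 [ 0.0306 -0.0244  0.0419] rad 0.0574 lean 0.631
-3 [0.0302 0.0254 0.0427] rad 0.0581 lean 0.616
-3 [0.0335 0.0136 0.0463] rad 0.0587 lean 0.626
-3 [0.0345 0.0016 0.0469] rad 0.0583 lean 0.634
-3 [ 0.0341 -0.0118  0.0456] rad 0.0582 lean 0.642
-3 [ 0.0319 -0.0228  0.0419] rad 0.0574 lean 0.65
3 [0.0327 0.0221 0.0427] rad 0.0581 lean 0.653
3 [0.0347 0.01   0.0463] rad 0.0587 lean 0.643
3 [ 0.0345 -0.002   0.0469] rad 0.0583 lean 0.633
3 [ 0.0327 -0.0153  0.0456] rad 0.0582 lean 0.622
3 [ 0.0293 -0.026   0.0419] rad 0.0574 lean 0.611
```

Run:
```python
from h import *
a=np.load('s0.npy');b=np.load('t0.npy')
s=np.array([.541,.0955,.1865]);X=np.array([1,-.047,0])
for sg in(1,-1):
  for nm,dx,z in(('shank',-.010,-.1425),('bot',0,-.16),('tip',.0105,-.149)):
    P=s+sg*X*dx+[0,0,z];p=proj('scene',P)[0];q=proj('top',P)[0];print(sg,nm,np.round(p,1),np.round(q,1))
crop(a,'s3',280,205,310,230,24);crop(b,'t3',205,170,235,195,24)
```

```text
1 shank [290.4 216.6] [221.5 185.8]
1 bot [291.2 223. ] [221.9 184.1]
1 tip [293.  223.3] [221.7 180.2]
-1 shank [293.1 221.7] [221.6 179.9]
-1 bot [291.2 223. ] [221.9 184.1]
-1 tip [290.1 217.9] [221.6 186.4]
```

View pics/s3.png

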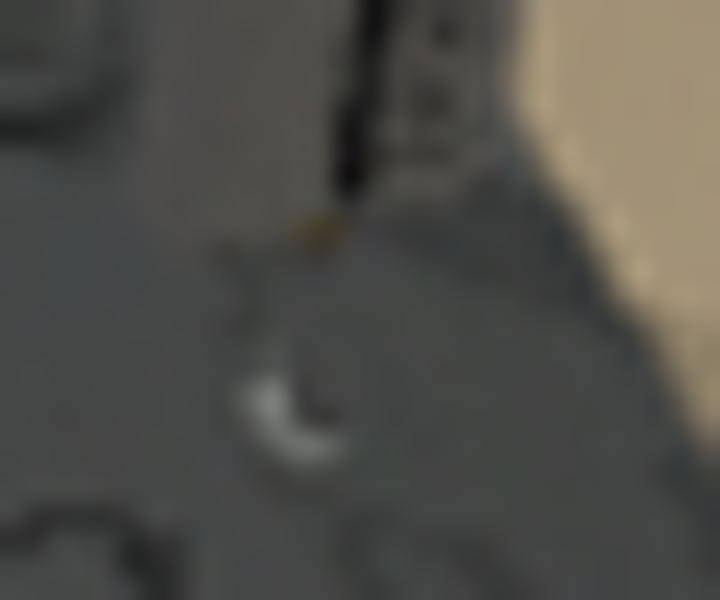

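View pics/t3.png

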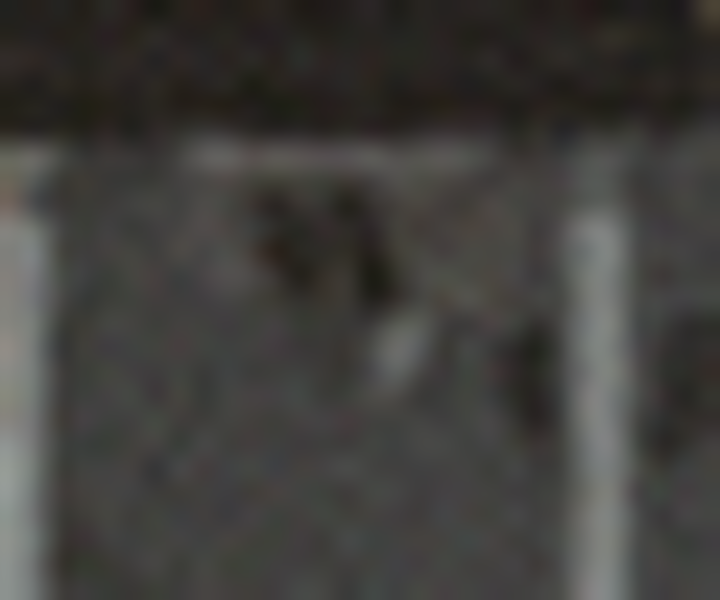

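Request:
send_rows --pt "0.1 -0.18 0.1 -0.025" --pt "0.2 -0.36 0.17 -0.05" --pt "0.3 -0.54 0.17 -0.075" --pt "0.4 -0.72 0.17 -0.1" --pt "0.5 -0.9 0.17 -0.125" --pt "0.5 -0.9 0.17 -0.125" --pt "0.5 -0.9 0.17 -0.125" --jaw 0.35 --newtons 60

```text
time: 0.98
eef_pos: [0.4052, 0.3546, 0.299]
tcp_rot: [0.554, 0.833, -0.0, -0.0]
contact_force: [0.1, -0.1, 0.0]
opening: 0.651
```

Request:
send_rows --pt "0.09 -0.18 0 -0.0177" --pt "0.18 -0.36 0 -0.035" --pt "0.27 -0.54 0 -0.053" --pt "0.36 -0.72 0 -0.0707" --pt "0.453 -0.865 0 -0.0707" --pt "0.453 -0.865 -0.08 -0.0707" --pt "0.453 -0.865 -0.163 -0.0707" --pt "0.453 -0.865 -0.163 -0.0707" --pt "0.453 -0.865 -0.163 -0.0707"

```text
time: 2.1
eef_pos: [0.5415, 0.0966, 0.2513]
tcp_rot: [0.723, 0.691, 0.0, 0.0]
contact_force: [-0.2, 0.8, 0.2]
opening: 0.65
```

Run:
```python
from h import *
a=snap('scene','s4');b=snap('top','t4')
crop(a,'s4c',250,130,350,230,6);crop(b,'t4c',180,130,280,220,7)
print(monitor.get_state()['eef_pos'],monitor.get_state()['tcp_rot'])
```

```text
[0.5417718  0.09618068 0.25202799] [0.72289762 0.69095397 0.00095142 0.00085731]
```

View pics/s4c.png

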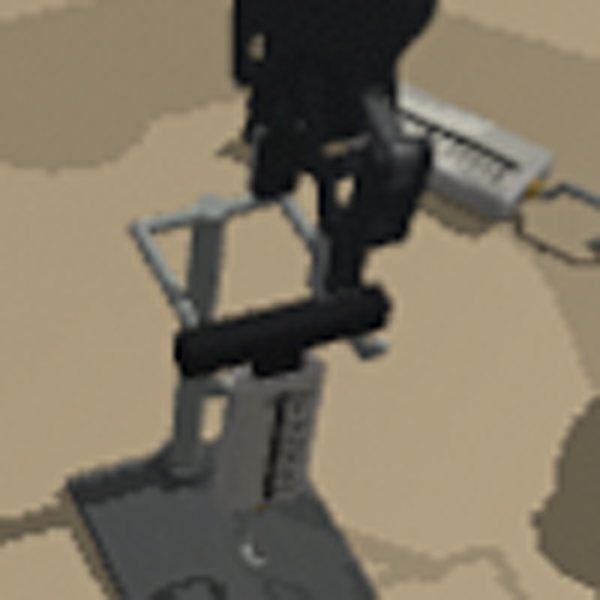

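View pics/t4c.png

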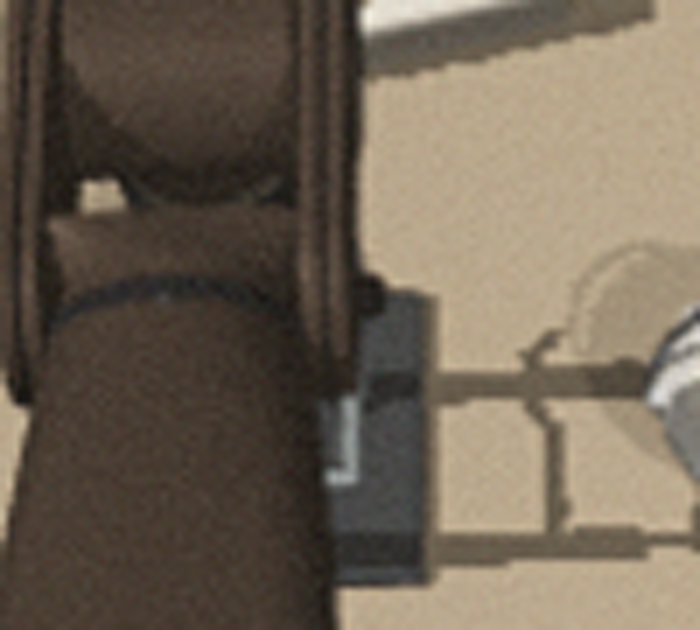

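Request:
send_rows --pt "0 0 -0.08 0" --pt "0 0 -0.15 0" --pt "0 0 -0.19 0" --pt "0 0 -0.213 0" --pt "0 0 -0.213 0" --pt "0 0 -0.213 0"

```text
time: 2.95
eef_pos: [0.5417, 0.0954, 0.1875]
tcp_rot: [0.723, 0.69, 0.001, 0.001]
contact_force: [-0.3, -0.3, 0.5]
opening: 0.645
```

Request:
send_rows --pt "0 0 0 0" --pt "0 0 0 0" --pt "0 0 0 0" --pt "0 0 0 0" --pt "0 0 0 0" --pt "0 0 0 0" --pt "0 0 0 0" --pt "0 0 0 0" --jaw 1 --newtons 60

```text
time: 3.95
eef_pos: [0.5415, 0.0953, 0.1871]
tcp_rot: [0.723, 0.69, 0.0, 0.0]
contact_force: [-0.0, 0.4, 4.9]
opening: 0.201
```

Run:
```python
from h import *
a=snap('scene','s5')
crop(a,'s5c',250,130,350,230,6)
s=monitor.get_state();print(s['eef_pos'],s['contact_force'],s['wrist_torque'],s['opening'],s['time'])
```

```text
[0.54145701 0.09536328 0.18708132] [ 0.7738187  -0.86665124  5.47331827] [-0.03171154  0.02233886 -0.05899046] 0.19700294959461065 4.0
```

View pics/s5c.png

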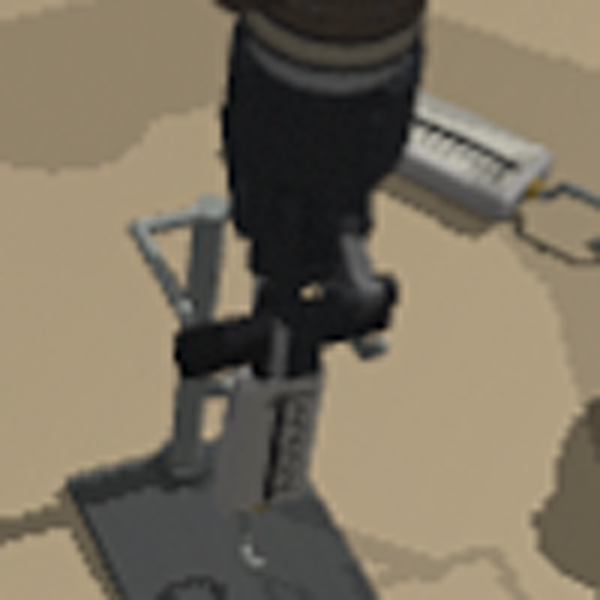

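Request:
send_rows --pt "0 0 0.02 0" --pt "0 0 0.07 0" --pt "0 0 0.14 0" --pt "0 0 0.21 0" --pt "0 0 0.27 0" --pt "0.05 0 0.27 0" --pt "0.12 -0.005 0.27 0" --pt "0.2 -0.01 0.27 0" --pt "0.27 -0.013 0.27 0" --pt "0.33 -0.015 0.27 0" --pt "0.33 -0.015 0.27 0" --pt "0.33 -0.015 0.27 0" --pt "0.33 -0.015 0.27 0"

```text
time: 5.62
eef_pos: [0.6396, 0.091, 0.2672]
tcp_rot: [0.723, 0.69, -0.0, -0.0]
contact_force: [0.4, -0.4, -1.7]
opening: 0.198
```

Run:
```python
from h import *
a=snap('scene','s6')
crop(a,'s6c',230,110,350,240,6)
s=monitor.get_state();print(s['eef_pos'],s['contact_force'],s['wrist_torque'],s['opening'],s['time'])
```

```text
[0.6396341 0.090998  0.267444 ] [-0.30779484  0.00345623 -1.89284751] [0.02397101 0.07020282 0.02639499] 0.19678384218115302 5.675
```

View pics/s6c.png

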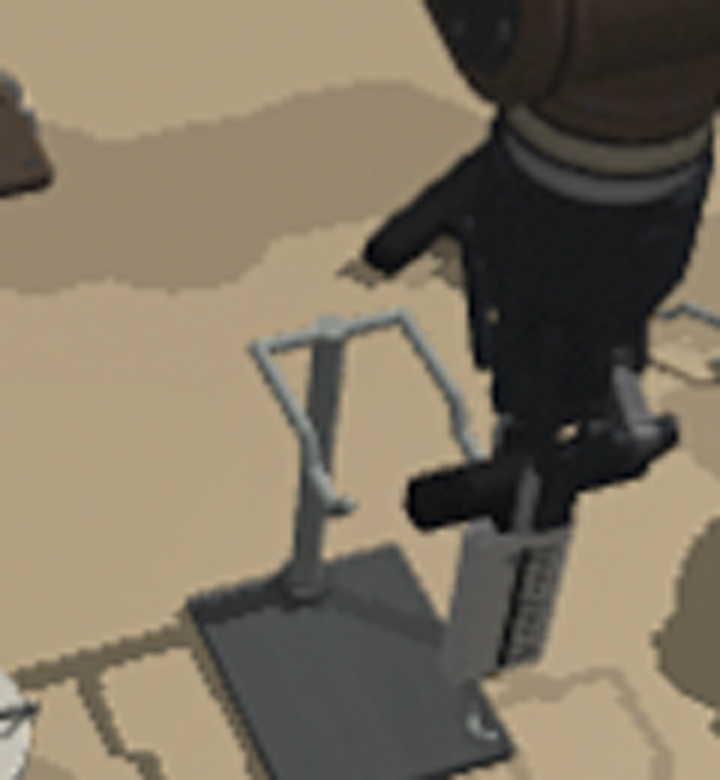

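Request:
send_rows --pt "0 -0.05 0.1 0" --pt "0 -0.17 0.143 0.004" --pt "0 -0.32 0.143 0.0075" --pt "-0.08 -0.47 0.143 0.0075" --pt "-0.18 -0.6 0.143 0.0075" --pt "-0.28 -0.69 0.143 0.0075" --pt "-0.36 -0.73 0.143 0.0075" --pt "-0.39 -0.737 0.143 0.0075" --pt "-0.39 -0.737 0.143 0.0075" --pt "-0.39 -0.737 0.143 0.0075" --pt "-0.39 -0.737 0.143 0.0075"

```text
time: 7.05
eef_pos: [0.5237, -0.1297, 0.3103]
tcp_rot: [0.707, 0.708, 0.0, -0.0]
contact_force: [-0.2, 0.4, -2.3]
opening: 0.198
```

Run:
```python
from h import *
a=snap('scene','s7')
b=snap('top','t7')
crop(a,'s7c',170,120,290,250,6);crop(b,'t7c',230,130,330,220,7)
s=monitor.get_state();print(s['eef_pos'],s['tcp_rot'],s['contact_force'],s['wrist_torque'],s['opening'],s['time'])
```

```text
[ 0.52353407 -0.12984631  0.31024402] [ 7.06636173e-01  7.07577061e-01 -3.97717923e-06 -1.48698940e-04] [ 0.41602867 -0.73710182 -1.84369513] [ 0.03353124 -0.02291615  0.00851273] 0.19713589562608902 7.15
```

View pics/s7c.png

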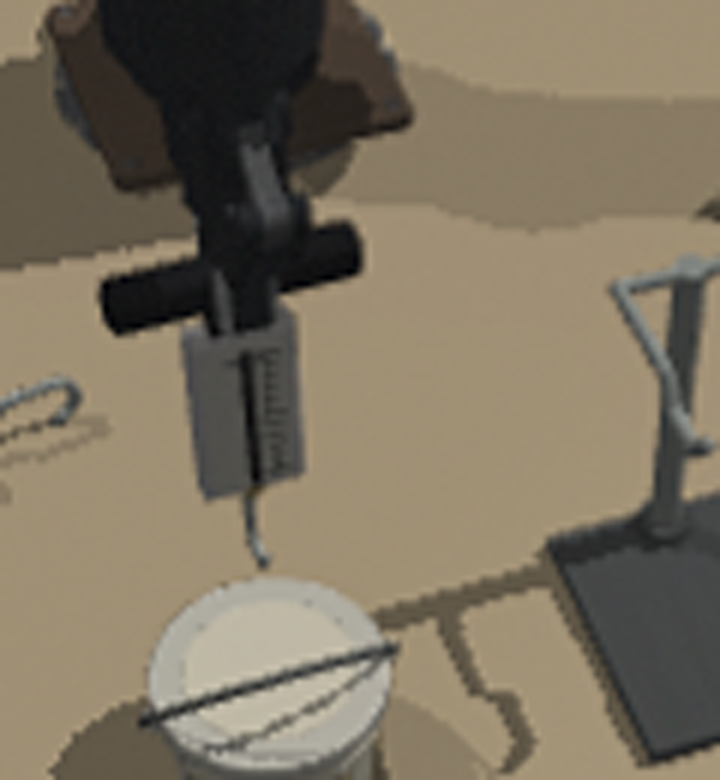

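View pics/t7c.png

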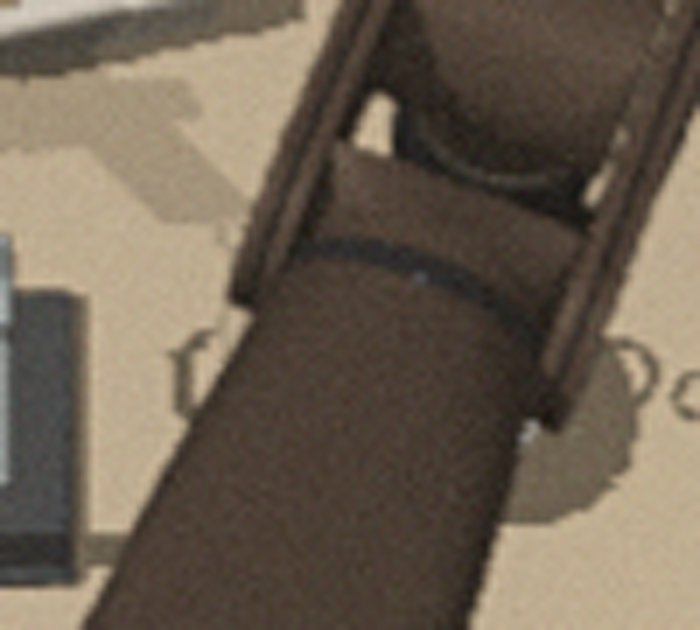

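Request:
send_rows --pt "0 0 -0.06 0" --pt "0 0 -0.13 0" --pt "0 0 -0.19 0" --pt "0 0 -0.225 0" --pt "0 0 -0.237 0" --pt "0 0 -0.237 0" --pt "0 0 -0.237 0"

```text
time: 8.02
eef_pos: [0.5236, -0.1305, 0.2403]
tcp_rot: [0.707, 0.707, 0.0, 0.001]
contact_force: [0.5, -0.1, -2.4]
opening: 0.199
```

Run:
```python
from h import *
print('before',proj('scene',[.5235,-.1298,.1475+.0025]))
a=snap('scene','s8')
crop(a,'s8c',186,195,246,255,12)
s=monitor.get_state();e=s['eef_pos'];print(e,s['contact_force'],s['time'])
O=e-[0,0,.0005]
for nm,dx,z in(('shank',-.010,-.14),('bot',0,-.16),('tip',.0105,-.1465)):
  p=proj('scene',O+[dx,0,z])[0];print(nm,p,(p-[186,195])*12)
for y in(-.1,-.13,-.16):
  P=[.520+.0357,-.130,.1022];print('apex',proj('scene',P),(proj('scene',P)-[186,195])*12);break
```

```text
before [[212.93214927 211.93442612]]
[ 0.5235625  -0.13044742  0.24029196] [-0.77112307  0.38500048 -2.39236043] 8.075
shank [212.71861785 221.63120454] [320.62341415 319.57445453]
bot [214.28584927 229.05698021] [339.43019119 408.68376256]
tip [215.19070379 228.84642281] [350.28844553 406.1570737 ]
apex [[217.70285556 232.86901695]] [[380.43426674 454.42820342]]
```

View pics/s8c.png

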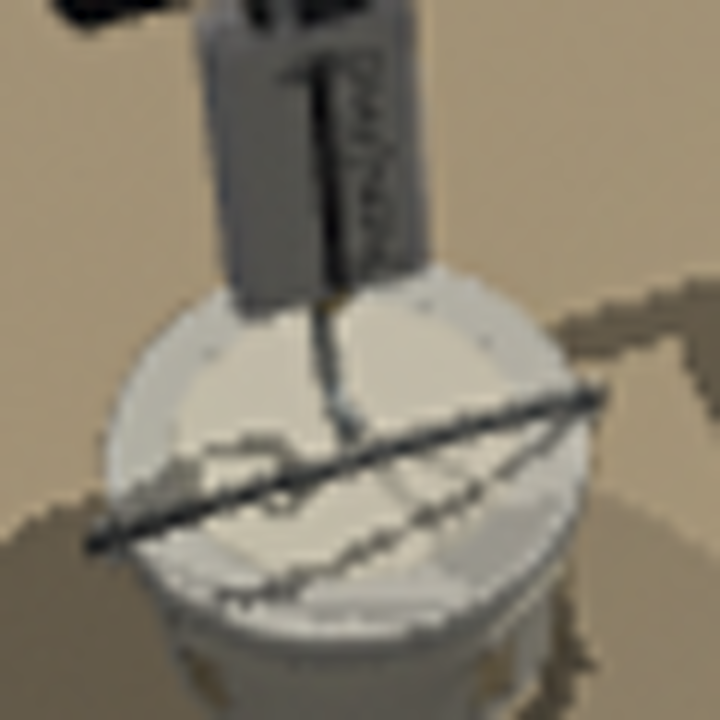

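Request:
send_rows --pt "0.03 0 0 0" --pt "0.06 0 0 0" --pt "0.085 0 0 0" --pt "0.105 0 0 0" --pt "0.105 0 0 0" --pt "0.105 0 0 0"

```text
time: 8.82
eef_pos: [0.5545, -0.1302, 0.2391]
tcp_rot: [0.707, 0.707, -0.0, -0.0]
contact_force: [-0.2, 0.7, -2.2]
opening: 0.195
```

Run:
```python
from h import *
a=snap('scene','s9')
crop(a,'s9c',186,195,246,255,12)
s=monitor.get_state();e=s['eef_pos'];print(e,s['contact_force'],s['time'])
```

```text
[ 0.55444579 -0.13017912  0.23924088] [ 0.83918787 -0.50103935 -2.45209347] 8.875
```

View pics/s9c.png

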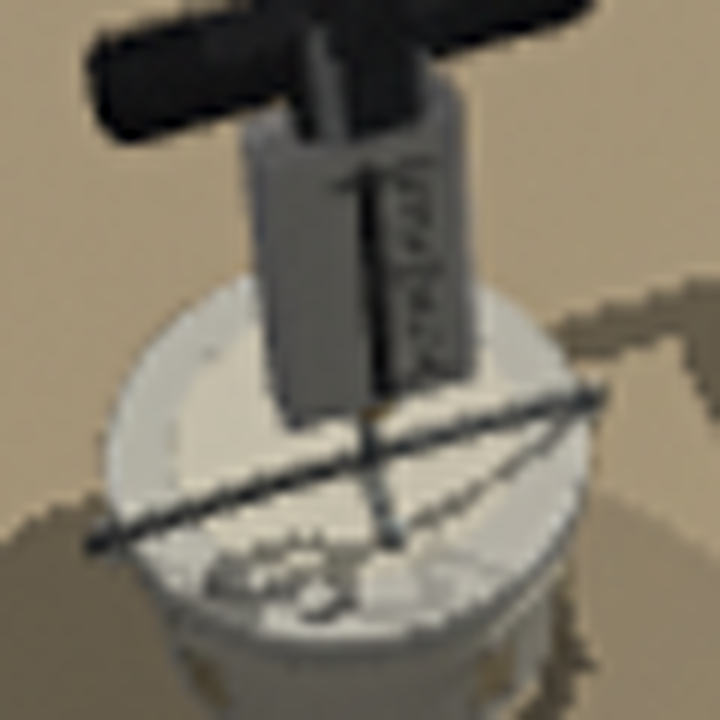

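Request:
send_rows --pt "0 0 0.02 0" --pt "0 0 0.045 0" --pt "0 0 0.055 0" --pt "-0.02 0 0.063 0" --pt "-0.046 0 0.074 0" --pt "-0.065 0 0.081 0" --pt "-0.084 0 0.088 0" --pt "-0.1 0 0.091 0" --pt "-0.113 0 0.093 0" --pt "-0.124 0 0.094 0" --pt "-0.133 0 0.094 0" --pt "-0.133 0 0.094 0" --pt "-0.133 0 0.094 0"

```text
time: 10.5
eef_pos: [0.5146, -0.1302, 0.2674]
tcp_rot: [0.707, 0.707, -0.0, -0.0]
contact_force: [0.8, -0.1, -1.7]
opening: 0.196
```

Run:
```python
from h import *
a=snap('scene','s10')
crop(a,'s10c',186,185,246,255,11)
s=monitor.get_state();e=s['eef_pos'];print(e,s['contact_force'],s['time'])
```

```text
[ 0.51459828 -0.13021359  0.26733023] [-0.38785744 -0.24083705 -1.66914834] 10.55
```

View pics/s10c.png

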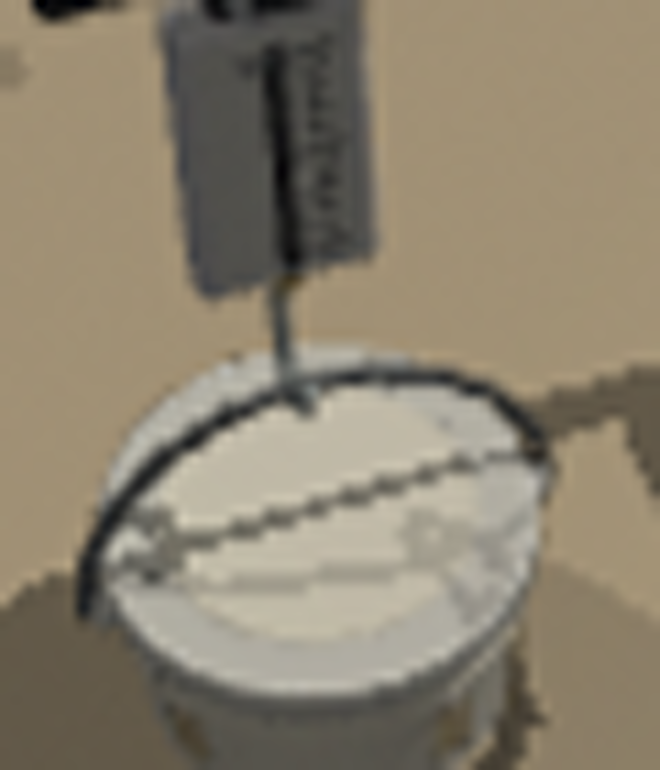

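Request:
send_rows --pt "0.008 0 0.005 0" --pt "0.017 0 0.01 0" --pt "0.017 0 0.02 0" --pt "0.017 0 0.03 0" --pt "0.017 0 0.04 0" --pt "0.017 0 0.05 0" --pt "0.017 0 0.05 0" --pt "0.017 0 0.05 0"

```text
time: 11.55
eef_pos: [0.5197, -0.1302, 0.2823]
tcp_rot: [0.707, 0.707, -0.0, -0.0]
contact_force: [-0.4, -0.2, -4.1]
opening: 0.197
```

Run:
```python
from h import *
a=snap('scene','s11')
crop(a,'s11c',186,185,246,255,11)
s=monitor.get_state();e=s['eef_pos'];print(e,s['contact_force'],s['wrist_torque'],s['time'])
```

```text
[ 0.51973651 -0.1301964   0.28232823] [-0.04629477 -0.21054308 -3.28388115] [ 0.05721231 -0.03102237  0.01150978] 11.6
```

View pics/s11c.png

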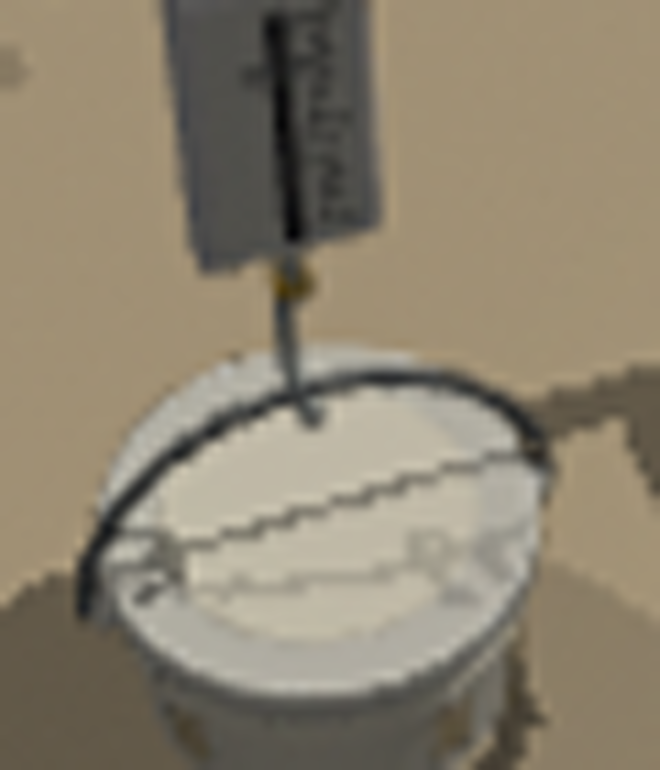

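```bash
cat >> h.py <<'E'
def tubshift(a,ref='pics/s11.png'):
    r=cv2.cvtColor(cv2.imread(ref),cv2.COLOR_BGR2GRAY);g=cv2.cvtColor(a,cv2.COLOR_RGB2GRAY)
    t=r[228:262,196:240];s=g[216:268,188:250]
    m=cv2.matchTemplate(cv2.resize(s,None,fx=8,fy=8,interpolation=cv2.INTER_CUBIC),cv2.resize(t,None,fx=8,fy=8,interpolation=cv2.INTER_CUBIC),cv2.TM_CCOEFF_NORMED)
    _,v,_,l=cv2.minMaxLoc(m);return (l[0]/8-8,l[1]/8-12,v)
def report(f):
    a=snap('scene',f);crop(a,f+'c',186,185,246,265,9)
    F=[]
    s=monitor.get_state();print(np.round(s['eef_pos'],4),np.round(s['contact_force'],2),np.round(s['wrist_torque'],3),s['opening'],'t',s['time'],'tub px shift',tubshift(a))
E
python3 - <<'E'
from h import *
P=np.array([.575,-.13,.05]);print(proj('scene',P+[0,0,.01])-proj('scene',P),tubshift(cv2.imread('pics/s10.png')[:,:,::-1]))
E
```

```text
[[-0.17079544 -2.18289022]] (0.0, -0.125, 0.9737382531166077)
```

Request:
send_rows --pt "0 0 0.01 0" --pt "0 0 0.02 0" --pt "0 0 0.03 0" --pt "0 0 0.03 0" --pt "0 0 0.03 0"

```text
time: 12.22
eef_pos: [0.5198, -0.1302, 0.2915]
tcp_rot: [0.707, 0.707, -0.0, -0.0]
contact_force: [0.6, 0.5, -4.5]
opening: 0.198
```

```bash
python3 -c "from h import *;report('s12')"
```

```text
[ 0.5197 -0.1302  0.2914] [-0.04  0.09 -5.63] [0.036 0.015 0.003] 0.20137580498188024 t 12.275 tub px shift (-0.25, -0.875, 0.9745521545410156)
```

View pics/s12c.png

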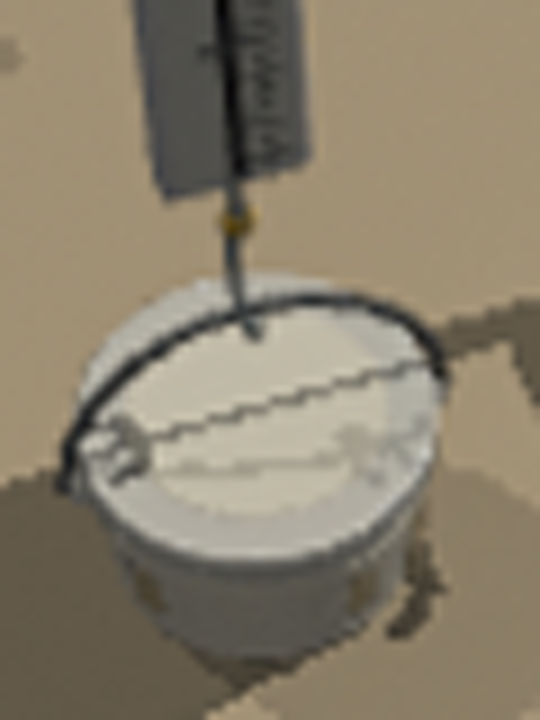

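Run:
```python
from h import *
import time
for i in range(1):
    a=snap('scene','s12b');print(tubshift(a),monitor.get_state()['contact_force'])
```

```text
(-0.25, -0.875, 0.9762029051780701) [-0.15827062  0.13426513 -4.76534994]
```

Request:
send_rows --pt "0 0 0.007 0" --pt "0 0 0.014 0" --pt "0 0 0.014 0" --pt "0 0 0.014 0"

```text
time: 12.82
eef_pos: [0.5198, -0.1302, 0.2957]
tcp_rot: [0.707, 0.707, -0.0, 0.0]
contact_force: [0.6, 0.4, -4.9]
opening: 0.193
```

```bash
python3 -c "
from h import *;report('s13')
crop(cv2.imread('pics/s13.png')[:,:,::-1],'s13d',180,170,260,270,7)
r=cv2.imread('pics/s11.png').astype(float);g=cv2.imread('pics/s13.png').astype(float)
d=np.abs(r-g).max(2)[200:270,180:250];cv2.imwrite('pics/d13.png',cv2.resize(np.clip(d*3,0,255).astype(np.uint8),None,fx=8,fy=8))"
```

```text
[ 0.5198 -0.1302  0.2957] [-0.17  0.23 -4.67] [-0.025  0.009 -0.012] 0.19747993936673452 t 12.875 tub px shift (-0.375, -1.875, 0.9617053866386414)
```

View pics/s13d.png

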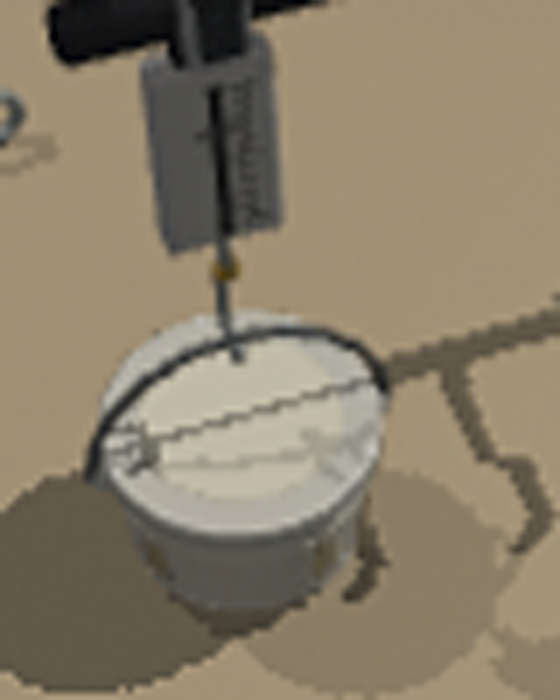

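View pics/d13.png

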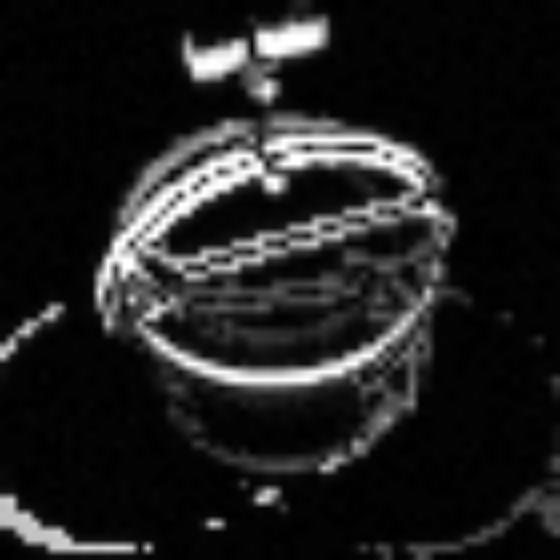

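Request:
send_rows --pt "0 0 0.003 0" --pt "0 0 0.007 0" --pt "0 0 0.007 0" --pt "0 0 0.007 0" --pt "0 0 0.007 0" --pt "0 0 0.007 0" --pt "0 0 0.007 0" --pt "0 0 0.007 0"

```text
time: 13.88
eef_pos: [0.5198, -0.1302, 0.2978]
tcp_rot: [0.707, 0.707, -0.0, -0.0]
contact_force: [0.0, 0.0, -5.5]
opening: 0.2
```

```bash
python3 -c "
from h import *;report('s14')
a=cv2.imread('pics/s14.png')[:,:,::-1]
# lift: underside near edge & lid edges
crop(a,'s14d',186,205,246,265,12)"
```

```text
[ 0.5198 -0.1302  0.2978] [ 0.38  0.39 -4.83] [-0.021 -0.045 -0.028] 0.19955235859612555 t 13.925 tub px shift (-0.5, -2.25, 0.9503270387649536)
```

View pics/s14d.png

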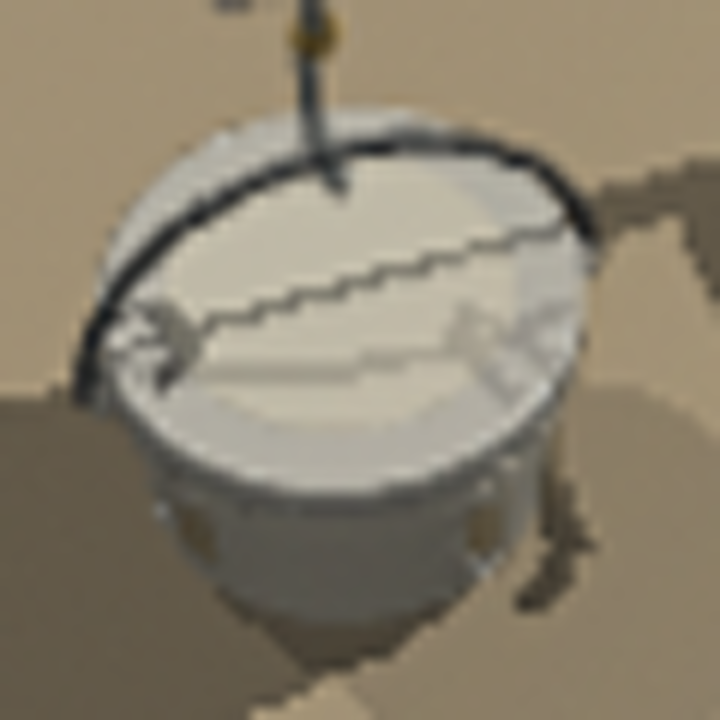

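Request:
send_rows --pt "0 0 0 0" --pt "0 0 0 0" --pt "0 0 0 0" --pt "0 0 0 0" --pt "0 0 0 0" --pt "0 0 0 0" --pt "0 0 0 0" --pt "0 0 0 0" --pt "0 0 0 0" --pt "0 0 0 0" --pt "0 0 0 0" --pt "0 0 0 0" --pt "0 0 0 0" --pt "0 0 0 0" --pt "0 0 0 0" --pt "0 0 0 0" --pt "0 0 0 0" --pt "0 0 0 0" --pt "0 0 0 0" --pt "0 0 0 0"

```text
time: 16.42
eef_pos: [0.5198, -0.1302, 0.2978]
tcp_rot: [0.707, 0.707, -0.0, 0.0]
contact_force: [0.2, 0.5, -5.0]
opening: 0.198
```

```bash
python3 -c "
from h import *;report('s15')
g=lambda f:cv2.cvtColor(cv2.imread(f),cv2.COLOR_BGR2GRAY)
d=cv2.absdiff(g('pics/s14.png'),g('pics/s15.png'))[190:270,170:260];print('motion diff',d.max(),d.mean(),(d>25).sum())
crop(cv2.imread('pics/s15.png')[:,:,::-1],'s15d',190,160,250,235,9)"
```

```text
[ 0.5198 -0.1302  0.2978] [-0.41 -0.44 -4.75] [-0.042 -0.007 -0.021] 0.20226487255310252 t 16.475 tub px shift (-0.5, -2.25, 0.9502984285354614)
motion diff 29 0.4195833333333333 1
```

View pics/s15d.png

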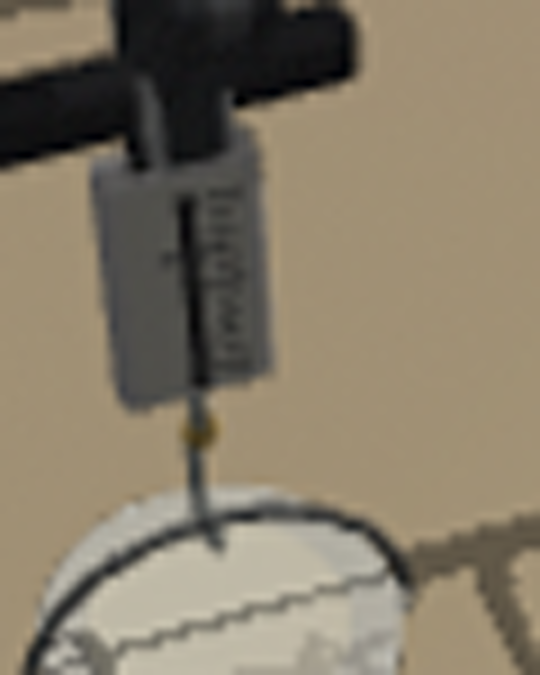

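Request:
send_rows --pt "0 0 -0.005 0" --pt "0 0 -0.01 0" --pt "0 0 -0.015 0" --pt "0 0 -0.019 0" --pt "0 0 -0.023 0" --pt "0 0 -0.027 0" --pt "0 0 -0.031 0" --pt "0 0 -0.035 0" --pt "0 0 -0.039 0" --pt "0 0 -0.045 0" --pt "0 0 -0.055 0" --pt "0 0 -0.065 0" --pt "0 0 -0.075 0" --pt "0 0 -0.085 0" --pt "0 0 -0.09 0" --pt "0 0 -0.09 0" --pt "0 0 -0.09 0"

```text
time: 18.6
eef_pos: [0.5199, -0.1302, 0.271]
tcp_rot: [0.707, 0.707, 0.0, 0.0]
contact_force: [-0.2, -0.4, -2.5]
opening: 0.201
```

```bash
python3 -c "
from h import *;report('s16')
crop(cv2.imread('pics/s16.png')[:,:,::-1],'s16d',186,185,246,265,9)"
```

```text
[ 0.5199 -0.1302  0.271 ] [-0.16 -0.19 -2.28] [-0.054  0.021 -0.018] 0.1953667556106165 t 18.65 tub px shift (-0.5, 0.0, 0.9774038791656494)
```

View pics/s16d.png

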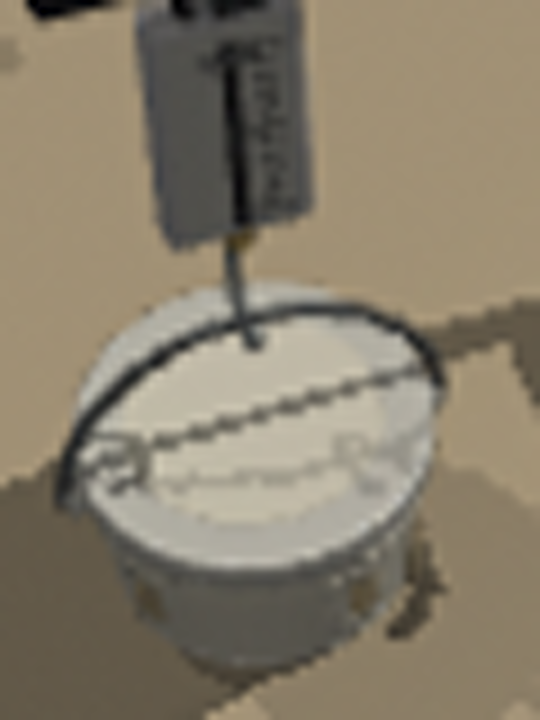

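Request:
send_rows --pt "0 0 -0.02 0" --pt "0 0 -0.045 0" --pt "0 0 -0.063 0" --pt "0 0 -0.063 0" --pt "0 0 -0.063 0"

```text
time: 19.27
eef_pos: [0.5199, -0.1303, 0.252]
tcp_rot: [0.707, 0.707, 0.0, 0.0]
contact_force: [-0.1, 0.4, -1.7]
opening: 0.199
```

```bash
python3 -c "
from h import *;report('s17')
crop(cv2.imread('pics/s17.png')[:,:,::-1],'s17d',186,185,246,265,9)"
```

```text
[ 0.52   -0.1303  0.2522] [ 0.48 -1.32 -2.5 ] [-0.033 -0.014  0.079] 0.20000834154845562 t 19.325 tub px shift (-0.625, 0.0, 0.9423707127571106)
```

View pics/s17d.png

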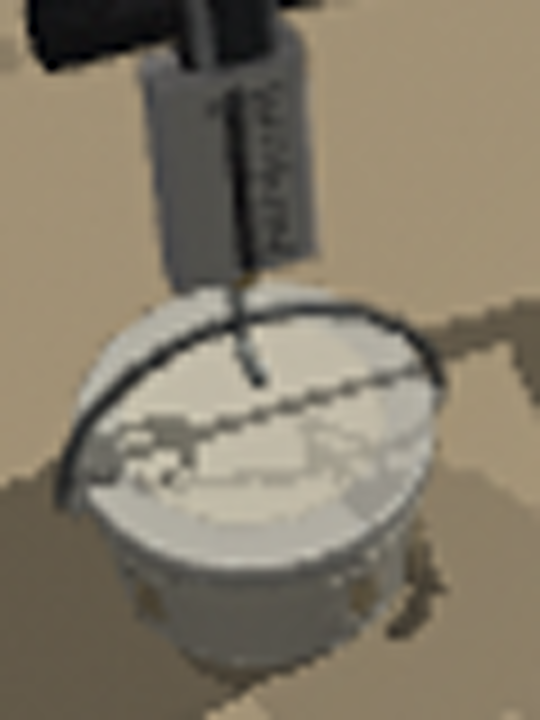

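Request:
send_rows --pt "-0.025 0 0 0" --pt "-0.05 0 0 0" --pt "-0.075 0 0 0" --pt "-0.1 0 0 0" --pt "-0.12 0 0 0" --pt "-0.12 0 0 0" --pt "-0.12 0 0 0"

```text
time: 20.2
eef_pos: [0.4839, -0.1303, 0.252]
tcp_rot: [0.707, 0.707, 0.0, 0.0]
contact_force: [-0.1, -1.5, -1.7]
opening: 0.198
```

```bash
python3 -c "
from h import *;report('s18')
crop(cv2.imread('pics/s18.png')[:,:,::-1],'s18d',186,185,246,265,9)"
```

```text
[ 0.484  -0.1303  0.252 ] [ 0.44 -0.49 -2.28] [ 0.048 -0.049 -0.005] 0.19787920578807458 t 20.25 tub px shift (-0.625, 0.0, 0.9568887948989868)
```

View pics/s18d.png

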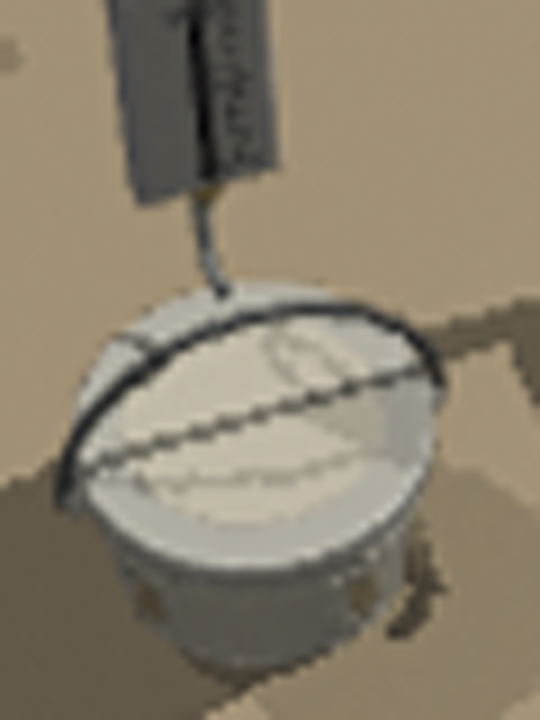

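Request:
send_rows --pt "0 0 0.1 0" --pt "0 0 0.193 0" --pt "0.08 0 0.193 0" --pt "0.2 0.03 0.193 0" --pt "0.33 0.12 0.193 -0.002" --pt "0.44 0.25 0.193 -0.004" --pt "0.5 0.4 0.193 -0.006" --pt "0.52 0.55 0.193 -0.0075" --pt "0.52 0.67 0.193 -0.0075" --pt "0.52 0.737 0.193 -0.0075" --pt "0.52 0.737 0.193 -0.0075" --pt "0.52 0.737 0.193 -0.0075" --pt "0.52 0.737 0.193 -0.0075"

```text
time: 21.88
eef_pos: [0.6399, 0.0894, 0.3099]
tcp_rot: [0.724, 0.69, -0.0, 0.0]
contact_force: [-0.8, 0.6, -1.7]
opening: 0.197
```

Run:
```python
from h import *
a=snap('scene','s19')
crop(a,'s19c',230,110,350,240,6)
s=monitor.get_state();print(s['eef_pos'],s['tcp_rot'],s['contact_force'],s['opening'],s['time'])
```

```text
[0.6399301  0.08955674 0.3098894 ] [ 7.23976968e-01  6.89824129e-01 -6.53137855e-05  1.26687900e-04] [-0.25080762 -0.65446558 -2.19741288] 0.20141944617760643 21.925
```

View pics/s19c.png

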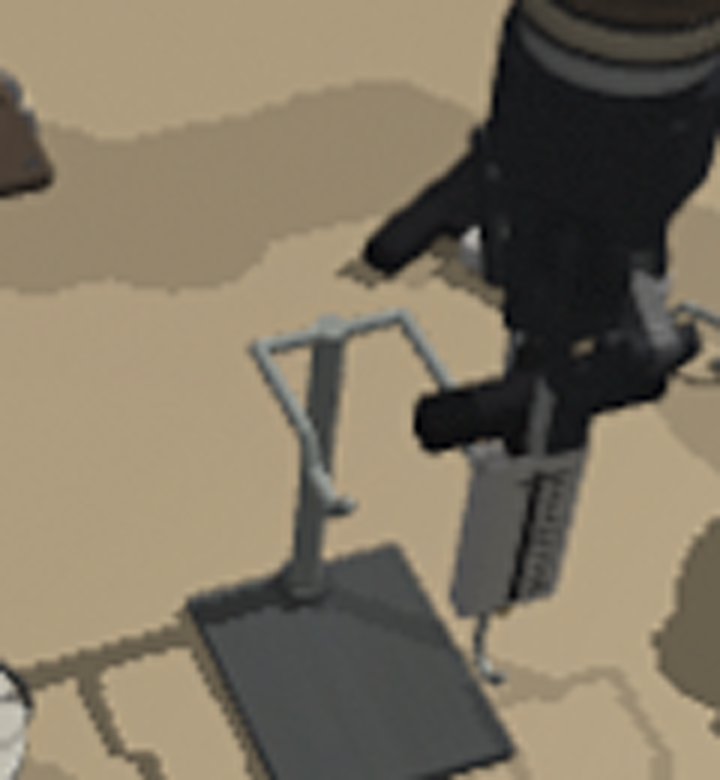

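Request:
send_rows --pt "0 0.005 -0.08 0" --pt "0 0.005 -0.143 0" --pt "-0.06 0.008 -0.143 0" --pt "-0.13 0.012 -0.143 0" --pt "-0.2 0.016 -0.143 0" --pt "-0.27 0.018 -0.143 0" --pt "-0.32 0.02 -0.143 0" --pt "-0.328 0.02 -0.15 0" --pt "-0.328 0.02 -0.2 0" --pt "-0.328 0.02 -0.2 0" --pt "-0.328 0.02 -0.2 0" --pt "-0.328 0.02 -0.2 0"

```text
time: 23.42
eef_pos: [0.5418, 0.0969, 0.25]
tcp_rot: [0.723, 0.69, 0.0, 0.0]
contact_force: [-0.2, 0.2, -1.2]
opening: 0.201
```

Run:
```python
from h import *
a=snap('scene','s20')
crop(a,'s20c',240,120,350,240,6)
s=monitor.get_state();print(s['eef_pos'],s['tcp_rot'],s['contact_force'],s['opening'],s['time'])
```

```text
[0.54179318 0.09685459 0.2501356 ] [7.23409389e-01 6.90419269e-01 2.15474534e-04 2.04574925e-04] [ 0.14731201  0.90578027 -1.02370816] 0.19927270672244665 23.475
```

View pics/s20c.png

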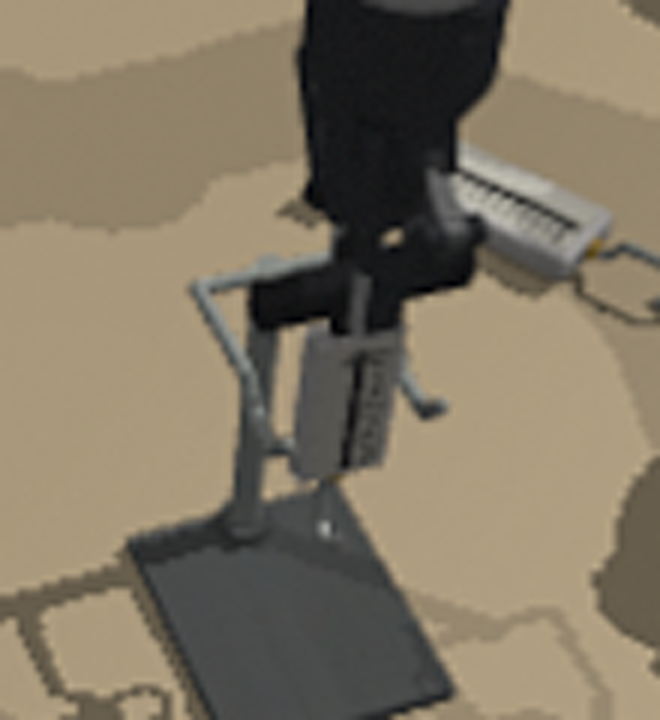

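Request:
send_rows --pt "-0.001 -0.0045 -0.04 0" --pt "-0.001 -0.0045 -0.09 0" --pt "-0.001 -0.0045 -0.14 0" --pt "-0.001 -0.0045 -0.17 0" --pt "-0.001 -0.0045 -0.19 0" --pt "-0.001 -0.0045 -0.2 0" --pt "-0.001 -0.0045 -0.206 0" --pt "-0.001 -0.0045 -0.21 0" --pt "-0.001 -0.0045 -0.21 0" --pt "-0.001 -0.0045 -0.21 0"

```text
time: 24.72
eef_pos: [0.5413, 0.0955, 0.1872]
tcp_rot: [0.723, 0.69, 0.0, 0.0]
contact_force: [-0.6, -0.7, -1.6]
opening: 0.201
```

Run:
```python
from h import *
a=snap('scene','s21')
crop(a,'s21c',250,130,350,230,6)
s=monitor.get_state();print(s['eef_pos'],s['tcp_rot'],s['contact_force'],s['wrist_torque'],s['opening'],s['time'])
```

```text
[0.54132788 0.09551988 0.18716265] [7.23405927e-01 6.90422865e-01 2.59155187e-04 2.54746514e-04] [ 0.76757959  0.96731646 -1.68804148] [ 0.00598948 -0.02960176 -0.04119512] 0.19895008704650374 24.775
```

View pics/s21c.png

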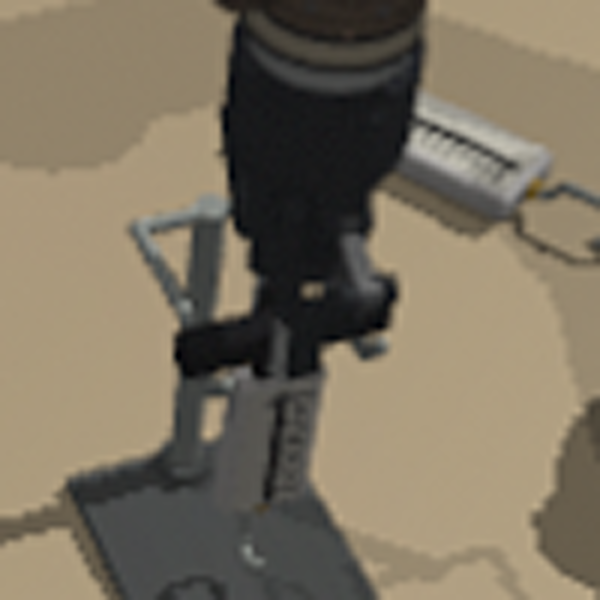

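Request:
send_rows --pt "0 0 -0.002 0" --pt "0 0 -0.004 0" --pt "0 0 -0.004 0" --pt "0 0 -0.004 0"

```text
time: 25.28
eef_pos: [0.5414, 0.0955, 0.1871]
tcp_rot: [0.723, 0.69, 0.0, 0.0]
contact_force: [-2.4, -0.2, 5.7]
opening: 0.201
```

Request:
send_rows --pt "0 0 0 0" --pt "0 0 0 0" --pt "0 0 0 0" --pt "0 0 0 0" --pt "0 0 0 0" --pt "0 0 0 0" --jaw 0.35

```text
time: 26.02
eef_pos: [0.5411, 0.0956, 0.1856]
tcp_rot: [0.723, 0.69, -0.0, -0.0]
contact_force: [0.4, 0.7, 0.0]
opening: 0.65
```

Run:
```python
from h import *
a=snap('scene','s22')
crop(a,'s22c',250,130,350,230,6)
s=monitor.get_state();print(s['eef_pos'],s['contact_force'],s['opening'],s['time'])
```

```text
[0.54112392 0.0955508  0.18562776] [-0.19010193  0.36542642  0.01582981] 0.6498461300470698 26.075
```

View pics/s22c.png

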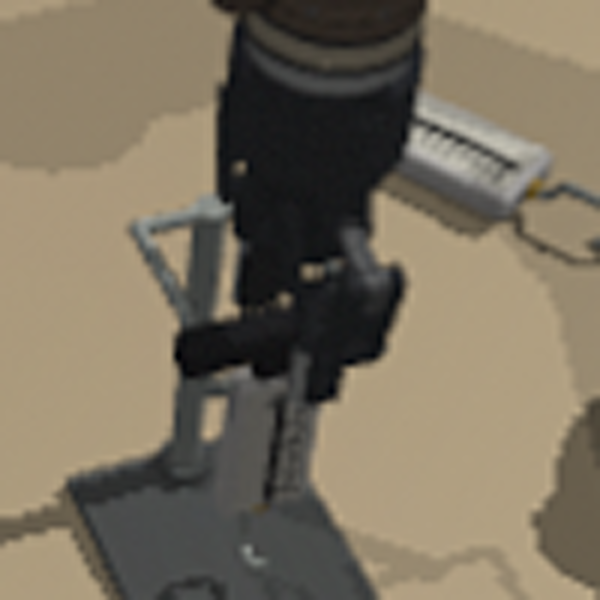

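Released cleanly; now retreat straight up, then away toward the start side.

Request:
send_rows --pt "0 0 0.05 0" --pt "0 0 0.13 0" --pt "0 0 0.25 0" --pt "0 0 0.4 0" --pt "0 0 0.45 0" --pt "-0.05 0.2 0.45 0" --pt "-0.12 0.4 0.45 0" --pt "-0.2 0.6 0.45 0" --pt "-0.28 0.8 0.45 0" --pt "-0.28 0.8 0.45 0" --pt "-0.28 0.8 0.45 0"

```text
time: 27.45
eef_pos: [0.4568, 0.3355, 0.32]
tcp_rot: [0.723, 0.691, -0.001, 0.0]
contact_force: [-0.8, -0.8, -0.2]
opening: 0.645
```

Run:
```python
from h import *
a=snap('scene','s23');b=snap('top','t23')
crop(a,'s23c',180,140,340,270,5);crop(b,'t23c',170,140,330,230,5)
g=lambda f:cv2.cvtColor(cv2.imread(f),cv2.COLOR_BGR2GRAY)
r=g('pics/s0.png');n=g('pics/s23.png')
for nm,(u0,v0,u1,v1) in dict(bar=(270,165,325,205),tub=(190,225,240,262),mould=(270,262,345,330),bottle=(60,222,120,302)).items():
    t=cv2.resize(r[v0:v1,u0:u1],None,fx=8,fy=8,interpolation=cv2.INTER_CUBIC);s=cv2.resize(n[v0-5:v1+5,u0-5:u1+5],None,fx=8,fy=8,interpolation=cv2.INTER_CUBIC)
    _,v,_,l=cv2.minMaxLoc(cv2.matchTemplate(s,t,cv2.TM_CCOEFF_NORMED));print(nm,l[0]/8-5,l[1]/8-5,round(v,3))
s=monitor.get_state();print(s['eef_pos'],s['contact_force'],s['time'])
```

```text
bar 0.125 0.0 0.95
tub -0.5 0.5 0.623
mould 0.0 0.0 1.0
bottle 0.0 0.0 1.0
[0.45759562 0.33443515 0.32027295] [-0.27100911  0.38691638  0.2098762 ] 27.55
```

View pics/s23c.png

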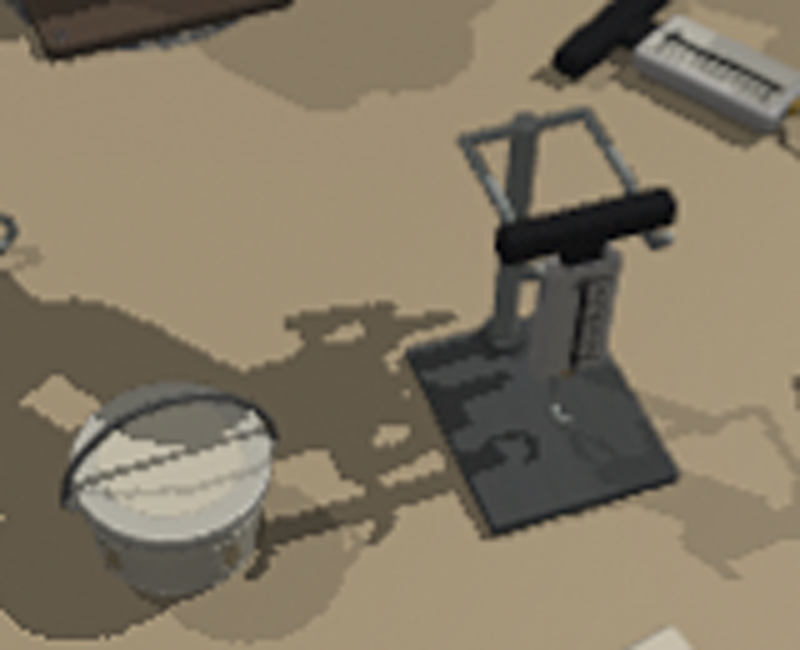

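View pics/t23c.png

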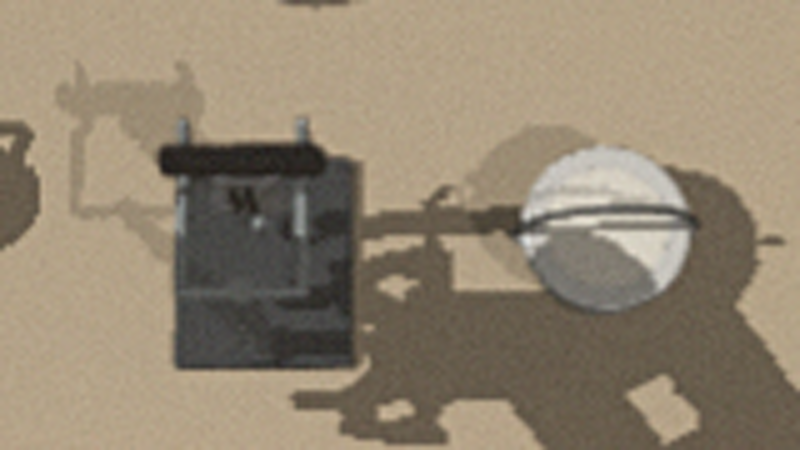

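```bash
python3 -c "
from plant import workorder;print(workorder.sign_off())"
```

```text
the job is handed in; nothing more can be done
None
```

The glaze tub has been weighed and set back, the scale is back in its hanger, and the job was handed in at about 27.5 s of the 72 s allowed.

- **Weighing:** I hooked the bail, brought it upright and lifted the tub about 1 cm. It hung level and still for about 2.5–3 s. The wrist force (about 4.9 N, of which about 1.9 N is the scale) puts the load at roughly 3 N, or 0.3 kg. The scale was drawn about 20 mm out of its 66 mm.
- **Set-down and unhooking:** The tub was lowered slowly onto its spot. The last camera checks show it within about 1–2 mm of where it stood. That final match was weak (0.62) because the bail and shadows had changed. The bail was left standing upright.
- **Scale and bystanders:** The bar lies in its seat within about 0.1 pixel of where it started. The mould and bottle did not move in the pictures. I did not measure the mug's position, but no move went near it.
- **Forces:** Wrist force never read above about 6 N. The upward readings of 5–6 N came at the hanger: when the jaws closed on the bar, and when the scale was seated before release. Nothing pressed on the tub.

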